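Try a taper shank in the sprung nose and knock it loose with the drift wedge

ROBOT

A 6-joint arm with a two-finger parallel gripper is mounted at the origin on a cart in front of the work surface, level with it; the furniture and walls round the work are solid. World frame = base frame: x ahead of the robot, y to its left, z up, the work surface at z = 0. Lengths are in m, angles in degrees, forces in N, time in s.
With the tool pointing down it reaches from about 0.275 to 0.725 m from the base axis. Payload 5.6 kg.
Tool frame: the origin (TCP) lies at the very end of the fingers, on their centre line; the grasp point (between the pads) lies 19 mm behind it (hold_point_z is the z of the grasp point in the tool frame, in m); z points along the fingers, y is the direction in which the jaws open and shut (so a half turn about z gives the same grasp; the last joint's range is limited). The gripper opens to 85 mm and grips with 20 to 120 N. Pads are 22 mm wide; open, the fingers measure 114 mm over their backs; the gripper's body (76 mm by 85 mm) begins 54 mm behind the grasp point. The pads swing forward as they close: fully open they stand 13 mm farther back than shut.
Start: joints at [86.035, 14.616, 6.199, 0, -81.583, -16.306], TCP at [0.191, 0.516, 0.231] pointing down, gripper open.
Joint ranges: [-168.99, 168.99], [-69.2, 112.95], [-62.41, 85.93], [-164.36, 98.24], [-168.68, -3.75], [-174.98, 174.98]. Speed limits (degrees/s): [147.25, 147.25, 180, 180, 180, 180].

INTERFACE

Orientations are given as [roll, pitch, yaw] about the fixed x, y, z axes, in that order (R = Rz(yaw) Ry(pitch) Rx(roll)).
In Python, from cell import * gives the robot as it stands.
- The arm moves only by the shell command python3 -m pendant 'ROWS' [FORCE]. ROWS is JSON, a list of rows, each an object with "jaw": the opening, from 0 (shut) to 1 (fully open); "offset": the shift along the world's x, y, z in units of 0.8 m (1.0 is 0.8 m), a list of three; "rotation": the turn, a rotation vector about the world's x, y, z in units of 360 degrees (1.0 is 360 degrees), a list of three. In form: [{"jaw": jaw, "offset": [dx, dy, dz], "rotation": [rx, ry, rz]}, ...]. A call has 1 to 12 rows; each row shifts and turns the commanded pose from where the row before left it; what a row does not reach is not made up. A row lasts 1/12 s, in which the tool goes at most 41.7 mm and 7.16 degrees, less where a joint would pass 70% of its speed; a pose out of reach is approached as far as the arm can. A call with a number of a shift or a turn outside -1 to 1 is refused whole. A call with a gripper value outside its range is refused whole. The fingers move at their own pace and stop on an object; FORCE is the grip in N (left out, the last holds). Time passes only in rows, so rows that do not move let the fingers close. It gives the time, the measured TCP pose, the force and the opening at its end, in the units of the state.
- read_state(): the state, without advancing time (a new reading comes with each control period).
- get_image(name): name is "scene" or "top" or "wrist"; returns a dict with "frame" (384x512x3 uint8, blue, green, red), "z_map" (384x512 float32, m along the optical axis (not along the pixel's ray), 0 where there is no reading), "fx", "fy", "cx", "cy" (pixels), "eye" and "rotation" of the camera in the world; the wrist camera has in their place "tool_from_camera" (4x4, takes a point from camera to tool coordinates, whose origin is the TCP and whose axes are the flange's). Camera axes: x right, y down, z forward; pixel columns grow to the right and rows downward; lengths in m; the calibration is good to about 2 mm. A picture is of the moment at which its call begins: read the wrist's pose just before it.
- finish_job(): hands the job in, once; it reports no verdict.
The state is a dict: "t": time; "q": joint angles; "joint_vel": joint speeds; "joint_efforts": joint torques, N m; "eef_pos": TCP position; "tcp_rot": TCP orientation; "wrist_force": force on the tool from outside, world axes, zero at the start; "wrist_torque": the same for the moment, N m; "opening": opening from 0.0 (shut) to 1.0 (fully open).
Only numpy, scipy, OpenCV 4.12 (cv2) and the standard library are available. Lean on these libraries where they do the work, as an engineer would, in place of code of your own. Each camera call takes 0.05 s, during which the arm holds its last target.

TASK

Try the fit of the arbor with the blue crossbar: lift it from the wooden stand, put its tapered shank into the steel nose of the grey block with the crossbar about an eighth of a turn off the red line, press it down so that the sprung nose sinks, and while pressing twist it until the crossbar lies along the red line. Let go, then free the shank by pushing the orange handle of the drift wedge all the way in, so that the arbor is left standing lifted and loose in the nose. Leave the other arbor (round black head) in the stand.

Things in the scene. Friction and masses are not known exactly. Their poses are not given: they have to be found in the camera images.
- bar_arbor: arbor to use, upright in a 34 mm square hole of the stand, foot 13 mm above the bench; lifts straight out, 0.3 kg. Origin: centre of the foot; z up. Foot 15 mm wide up to z = 12 mm, steel cone 22 mm wide (z = 12) to 30 mm (z = 62), collar 42 mm wide at z = 62 to 70, blue crossbar at z = 80 to 114 mm: 50 mm long along x, 16 mm thick along y; grip it across the 16 mm, at z about 97
- round_arbor: the other arbor, in the other hole of the stand: same shank, brass collar, round black head 28 mm in diameter; not to be used. Origin and z axis as for bar_arbor
- taper_block: grey block fixed to the bench, base 130 x 90 x 12 mm. Origin: on the bench directly below the bore; z up. Between its cheeks a round steel nose, 64 mm wide, has an upright tapered bore, 30 mm wide at the mouth. A red line marked on the nose's rim and sides runs along the block's y axis. The wedge sticks out on the block's -x side, roughly towards the robot
- nose_top (a point): centre of the bore's mouth on the flat top of the nose, 96 mm above the bench when up; sinks with the nose. An arbor that is home has its collar 0 to 3 mm above the nose, so its origin is 59 to 62 mm below this point. The taper centres itself and takes the shank from up to 4 mm off centre
- nose (a joint): how far the nose has sunk, m: 0 (up) to 0.008 (bottom). It is sprung: with the arbor in it a push of 6 to 9 N starts it and each further mm takes 1 N; 4 to 6 mm is a good press. It rises by itself when let go and carries the wedge with it
- wedge (a joint): how far the wedge has been pushed in, in m: 0 to 0.003 at the start, 0.040 fully in (a stop). It moves along the block's +x axis, needs 3 to 10 N, stays where it is left; pushing it in lifts the seated arbor by 6 to 8 mm
- wedge_handle (a point): middle of the push face of the orange wedge handle, 66 mm above the bench; the face looks along the block's -x axis. The handle is an upright plate 14 mm thick along x, 44 mm wide along y, 30 to 82 mm above the bench. The push face starts 132 mm from the bore's axis and ends 92 mm from it
Mind the look-alikes: they are no part of the job. Leave any pink look-alike of the bar_arbor alone.

How it is judged:
By the outcome, as a careful person would: the job done as asked, in the order asked, and still so for the second after the job is handed in, with the robot touching nothing.
It also fails if it takes over 56 s, if anything falls off the work surface, if the arm or the gripper's body presses on something with over 40 N, if the wrist force passes 120 N, or if a joint passes its speed limit or range.

## Working session

There is one attempt and no reset: what is moved stays moved. The work goes in short steps, Python scripts to look and compute and a shell command to move; the robot and the scene stay as the last step left them, time stands still between calls to the robot, and variables do not carry over. Pictures are saved under pics/ and viewed, and the job is handed in when it is done.

```bash
mkdir -p pics; ls; python3 - <<'E'
from cell import *
import cv2
s=read_state();print(s)
for n in ["scene","top","wrist"]:
    d=get_image(n);cv2.imwrite(f"pics/{n}0.png",d["frame"]);print(n,{k:v for k,v in d.items() if k not in("frame","z_map")})
E
```

```text
pics
{'t': 0.0, 'q': array([ 8.60359620e+01,  1.46530957e+01,  6.13090442e+00, -2.56458716e-02,
       -8.15821873e+01, -1.63065903e+01]), 'joint_vel': array([ 0.02900533, -0.072352  , -0.02882048,  0.10078488, -0.07113146,
        0.03847331]), 'joint_efforts': array([-2.95999871e-04, -3.86628950e+01,  2.37940013e+01,  5.36491826e+00,
       -6.15620491e-03,  1.34474303e-05]), 'eef_pos': array([0.19033166, 0.51549967, 0.23040107]), 'tcp_rot': array([ 1.79892698e+02, -4.96488363e-03, -2.02744011e+01]), 'wrist_force': array([ 0.51272797, -0.26564787, -0.08048091]), 'wrist_torque': array([-0.0031452 , -0.04568439,  0.0078845 ]), 'opening': 0.9999296518815941}
scene {'fx': 410.52730293725523, 'fy': 410.52730293725523, 'cx': 253.38589943834643, 'cy': 198.01652167336567, 'eye': array([-0.0016295 , -0.73022392,  0.51849972]), 'rotation': array([-114.12430633,   -1.27291136,  -35.13389418])}
top {'fx': 406.4729860228774, 'fy': 406.4729860228774, 'cx': 258.73074120387076, 'cy': 190.64056761512634, 'eye': array([0.44085127, 0.01930584, 0.95390617]), 'rotation': array([-174.13974996,    1.84125159,  -88.67200454])}
wrist {'fx': 278.0922209650516, 'fy': 278.0922209650516, 'cx': 255.95418071735477, 'cy': 196.81719087219074, 'tool_from_camera': array([[-4.61741669e-04, -9.54831807e-01, -2.97146439e-01,
         7.66051254e-02],
       [ 9.99999760e-01, -2.87395683e-04, -6.30419869e-04,
         1.78104485e-04],
       [ 5.16546339e-04, -2.97146659e-01,  9.54831711e-01,
        -1.43285949e-01],
       [ 0.00000000e+00,  0.00000000e+00,  0.00000000e+00,
         1.00000000e+00]])}
```

View pics/scene0.png

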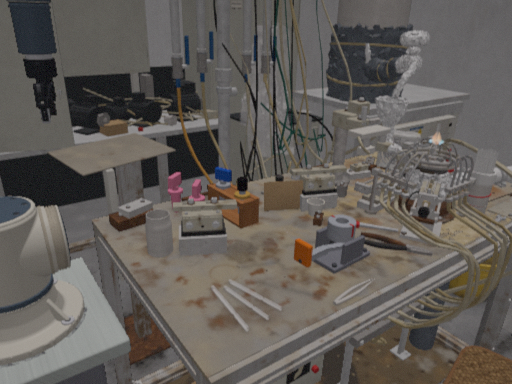

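View pics/top0.png

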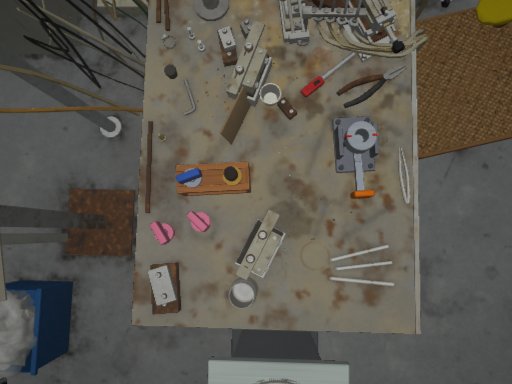

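View pics/wrist0.png

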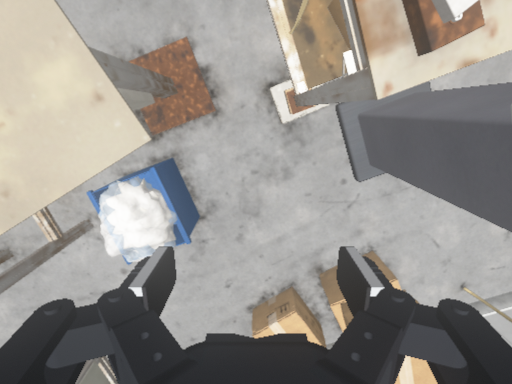

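Candidates (top view): blue crossbar in the stand at (189,176), which is the target; round black head at (232,174), not to be used; pink look-alikes at (162,232) and (199,221). The block's nose is at (361,137) and the orange handle at (362,194). Next I measure, with one close crop as a check.

```bash
cat > h.py <<'E'
from cell import *
import cv2, numpy as np
from scipy.spatial.transform import Rotation as R
def Rm(r): return R.from_euler('xyz',r,degrees=True).as_matrix()
def cam(d,s=None):
    if 'eye' in d: return Rm(d['rotation']),np.array(d['eye'])
    T=d['tool_from_camera'];Rt=Rm(s['tcp_rot']);return Rt@T[:3,:3],Rt@T[:3,3]+s['eef_pos']
def ray(d,uv,s=None):
    M,e=cam(d,s);uv=np.atleast_2d(uv).astype(float)
    v=np.c_[(uv[:,0]-d['cx'])/d['fx'],(uv[:,1]-d['cy'])/d['fy'],np.ones(len(uv))]
    return e,v@M.T
def plane(d,uv,z,s=None):
    e,v=ray(d,uv,s);return e+v*((z-e[2])/v[:,2])[:,None]
def cloud(d,s=None):
    h,w=d['z_map'].shape;u,v=np.meshgrid(np.arange(w),np.arange(h))
    e,r=ray(d,np.c_[u.ravel(),v.ravel()],s)
    return (e+r*d['z_map'].reshape(-1,1)).reshape(h,w,3)
def mask(d,lo,hi):
    return cv2.inRange(cv2.cvtColor(d['frame'],cv2.COLOR_BGR2HSV),lo,hi)
def blobs(m,mn=8):
    n,l,st,c=cv2.connectedComponentsWithStats(m)
    return [(i,st[i],c[i],l==i) for i in range(1,n) if st[i][4]>=mn]
E
python3 - <<'E'
from h import *
d=get_image("top");P=cloud(d)
cv2.imwrite("pics/crop1.png",np.hstack([cv2.resize(d['frame'][150:210,165:255],None,fx=4,fy=4,interpolation=2),cv2.resize(d['frame'][105:205,325:385],None,fx=4,fy=4,interpolation=2)[:240*1]]) if 0 else cv2.resize(d['frame'][150:210,165:255],None,fx=7,fy=7,interpolation=2))
cv2.imwrite("pics/crop2.png",cv2.resize(d['frame'][105:205,325:415],None,fx=6,fy=6,interpolation=2))
for n,lo,hi in [("blue",(100,120,60),(125,255,255)),("orange",(5,180,120),(18,255,255)),("red",(0,150,90),(4,255,255)),("red2",(174,120,80),(180,255,255)),("black",(0,0,0),(180,255,45))]:
    for i,st,c,l in blobs(mask(d,lo,hi)):
        if 120<c[1]<300 and 150<c[0]<410:
            p=P[l];p=p[d['z_map'][l]>0]
            rect=cv2.minAreaRect(np.argwhere(l)[:,::-1].astype(np.float32))
            print(n,st,c.round(1),np.median(p,0).round(3),p.max(0).round(3),p.min(0).round(3),rect)
E
```

```text
blue [176 168  24  15 177] [187.6 174.8] [0.555 0.195 0.128] [0.57  0.22  0.132] [0.541 0.172 0.118] ((187.65464782714844, 174.90206909179688), (7.753946781158447, 23.979801177978516), 68.96248626708984)
orange [354 190  21   7 112] [364.  192.9] [ 0.529 -0.176  0.083] [ 0.536 -0.155  0.086] [ 0.522 -0.197  0.077] ((363.95587158203125, 192.9264678955078), (5.522148132324219, 19.864395141601562), 85.60128784179688)
red [346 135   5   2   9] [348.2 135.6] [ 0.65  -0.139  0.098] [ 0.652 -0.135  0.099] [ 0.649 -0.143  0.095] ((348.0, 135.5), (1.0, 4.0), 90.0)
black [336 128   2   8  12] [336.6 131.8] [ 0.669 -0.122  0.056] [ 0.675 -0.121  0.062] [ 0.661 -0.123  0.039] ((336.5, 131.5), (7.0, 1.0), 90.0)
black [336 137   3  17  33] [337.2 145.1] [ 0.639 -0.124  0.047] [ 0.66  -0.122  0.061] [ 0.624 -0.126  0.033] ((337.0, 145.0), (16.0, 2.0), 90.0)
black [370 147   7  10  43] [372.5 151.7] [ 0.626 -0.203  0.043] [ 0.637 -0.202  0.063] [ 0.619 -0.21   0.025] ((372.5377502441406, 151.63204956054688), (8.653715133666992, 5.357061386108398), 74.05460357666016)
black [337 155   3   4  10] [338.1 156.5] [ 0.615 -0.127  0.037] [ 0.62  -0.126  0.062] [ 0.614 -0.132  0.025] ((338.0, 156.5), (3.0, 2.0), 90.0)
black [227 171  10  10  34] [232.6 177. ] [0.551 0.101 0.125] [0.564 0.114 0.129] [0.548 0.096 0.105] ((232.5800018310547, 176.4399871826172), (5.800000190734863, 10.800000190734863), 53.13010025024414)
```

```bash
sleep 1; ls pics
```

```text
crop1.png
crop2.png
scene0.png
top0.png
wrist0.png
```

View pics/crop1.png

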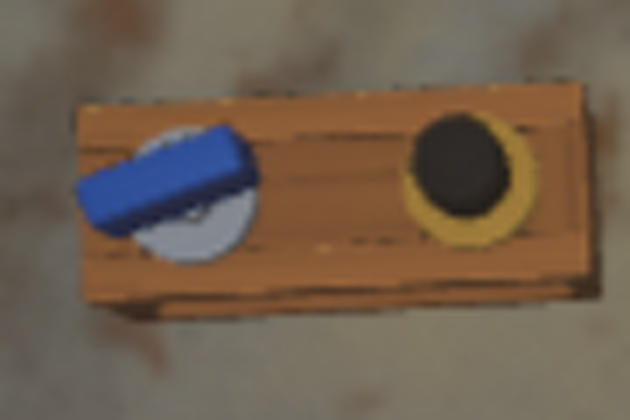

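View pics/crop2.png

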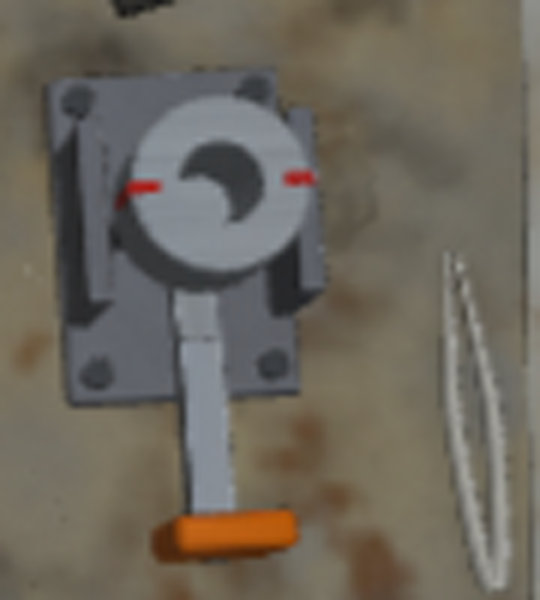

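The crops confirm the blue bar on a grey collar, left in the stand, clearly distinct from the black head on brass. The red marks on the nose are at (349,136) and (375,135). Now precise measurements.

```bash
python3 - <<'E'
from h import *
d=get_image("top");P=cloud(d)
# top face of bar: bright blue
hsv=cv2.cvtColor(d['frame'],cv2.COLOR_BGR2HSV)
m=mask(d,(100,120,60),(125,255,255))>0
m[:, :165]=0;m[:,260:]=0
print('V',np.percentile(hsv[m][:,2],[5,25,50,75,95]))
def rect(mm,z):
    q=np.argwhere(mm)[:,::-1];W=plane(d,q,z)[:,:2]
    r=cv2.minAreaRect((W*1000).astype(np.float32));c=W.mean(0);u,s,vt=np.linalg.svd(W-c)
    print('n',len(W),'mean',c.round(4),'rect',r,'axis ang',np.degrees(np.arctan2(vt[0,1],vt[0,0])).round(1),'len',(s/np.sqrt(len(W))*np.sqrt(12)).round(4))
for t in (100,130,150): rect(m&(hsv[...,2]>t),0.127)
mz=m&(P[...,2]>0.122);print('P',P[mz].mean(0))
# nose top
reg=np.zeros(m.shape,bool);reg[110:160,335:390]=1
nm=reg&(abs(P[...,2]-0.096)<0.006);
for _,st,c,l in blobs(nm.astype(np.uint8),50):
    q=np.argwhere(l)[:,::-1];W=plane(d,q,0.096)[:,:2]
    cc=cv2.minEnclosingCircle((W*1000).astype(np.float32));print('nose',len(W),cc,np.median(P[l][:,2]))
    cnt,_=cv2.findContours(l.astype(np.uint8),cv2.RETR_EXTERNAL,cv2.CHAIN_APPROX_NONE)
    print(cv2.fitEllipse(plane(d,max(cnt,key=len)[:,0],0.096)[:,:2].astype(np.float32)*1000))
b,g,r=[d['frame'][...,i].astype(int) for i in range(3)]
rm=((r>g+50)&(r>b+50)).astype(np.uint8)
for _,st,c,l in blobs(rm,4):
    if 335<c[0]<385 and 120<c[1]<150: print('red',c,len(P[l]),plane(d,c,0.096),P[l].mean(0))
# handle top
om=(mask(d,(5,150,90),(20,255,255))>0);om[:180]=0;om[205:]=0;om[:,:340]=0;om[:,390:]=0
rect(om&(P[...,2]>0.078),0.082)
E
```

```text
V [ 81.7 134.  151.  153.  155. ]
n 160 mean [0.5555 0.1961] rect ((555.492919921875, 196.43060302734375), (14.504179000854492, 48.340030670166016), 21.83793830871582) axis ang -68.3 len [0.0478 0.0144]
n 138 mean [0.5562 0.1961] rect ((556.2708129882812, 196.42483520507812), (13.100203514099121, 46.37720489501953), 21.256132125854492) axis ang -68.5 len [0.0461 0.0128]
n 91 mean [0.5566 0.1941] rect ((556.1793212890625, 195.3709716796875), (10.08100700378418, 41.65425491333008), 21.8388671875) axis ang -68.8 len [0.0399 0.0099]
P [0.55418938 0.1946415  0.13219354]
nose 588 ((651.6415405273438, -165.85595703125), 33.10539245605469) 0.09688767359161038
((651.3524169921875, -166.4017333984375), (62.70267868041992, 64.06220245361328), 32.342926025390625)
red [374.36363636 134.18181818] 11 [[ 0.65425592 -0.19506836  0.096     ]] [ 0.65375378 -0.19456452  0.09801467]
red [348.30769231 135.61538462] 13 [[ 0.65028595 -0.13985304  0.096     ]] [ 0.64980489 -0.13948588  0.09796882]
n 125 mean [ 0.529  -0.1756] rect ((529.1260986328125, -175.8477325439453), (12.889211654663086, 42.57801055908203), 1.1635481119155884) axis ang -84.9 len [0.0429 0.013 ]
```

```bash
python3 - <<'E'
from h import *
for n in("top","scene"):
    d=get_image(n);P=cloud(d);P=P[(d['z_map']>0)]
    m=(P[:,0]>0.1)&(P[:,0]<.8)&(P[:,1]>-.35)&(P[:,1]<.7)&(P[:,2]>.07)&(P[:,2]<.9)
    Q=P[m];H,_,_=np.histogram2d(Q[:,0],Q[:,1],[np.arange(.1,.81,.05),np.arange(-.35,.71,.05)])
    ix=((Q[:,0]-.1)//.05).astype(int);iy=((Q[:,1]+.35)//.05).astype(int)
    G=np.zeros((14,21));
    for a,b,z in zip(ix,iy,Q[:,2]):
        if a<14 and b<21:G[a,b]=max(G[a,b],z)
    print(n,'cols y -.35.. +.65; rows x .1..');print((G*100).astype(int))
E
```

```text
top cols y -.35.. +.65; rows x .1..
[[ 0  0  0  0  0  0  0  0  0  0  0  0  0  0  0  0  0  0  0  0  0]
 [ 0  0  0  0  0  0  0  0  0  0  0  0  0  0  0  0 26  0  0  0  0]
 [ 0  0  0  0  0  0  0  0  0  0  0  0  0  0  0  0  0  0  0  0  0]
 [ 0  0  0  0  0  0  0  0 10 10  0  0  0  0  0  0  0  0  0  0  0]
 [ 0  0  0  0  0  0  0  0 11 10  0  0  0  0  0  0  0  0  0  0  0]
 [ 0  0  0  0  0  0  0 11 12  0  0  0  0  0  0  0  0  0  0  0  0]
 [ 0  0  0  0  0  0  8 12 11  0 11 11 11  0  0  0  0  0  0  0  0]
 [ 0  0  0  0  0  0  0 11  0  0 11  7 11  0  0  0  0  0  0  0  0]
 [ 0  0  0  8  0  0  0  0  8 12 12 13  0  0  0  0  0  0  0  0  0]
 [ 0  0  0  0  0  0  0  0 13 13 13 13  0  0  0  0  0  0  0  0  0]
 [ 0  0  0 10  9  0  0  0  0  0  0  0  0  0  0  0  0  0  0  0  0]
 [ 0  0  0 10 10  0  0  0  0  8  0  0  0  0  0  0  0  0  0  0  0]
 [ 0  0  0  0  0  0  0  0 11 11  0  0  0  0  0  0  0  0  0  0  0]
 [ 0  0  0  0  0  0  0  0 12 12  0  0  0  0  0  0  0  0  0  0  0]]
scene cols y -.35.. +.65; rows x .1..
[[ 0  0  0  0  0  0  0  0  0  0  0  0  0  0  0  0 53 53  0  0  0]
 [ 0  0  0  0  0  0  0  0  0  0  0  0  0  0  0 34 53 50 24  0  0]
 [ 0  0  0  0  0  0  0  0  0  0  0  0  0  0  0  0 53 53 34  0  0]
 [ 0  0  0  0  0  0  0  7  9  9  0  0  0  0  0  0  0  0  0  0  0]
 [ 0  0  0  0  0  0  0  9 11  9  0  0  0  0  0  0  0  0  0  0  0]
 [ 0  0  0  0  0  0  0 11 12  0  0  0  0  0  0  0  0  0  0  0  0]
 [ 0  0  0  0  0  0  9 12 11 10 11 11 11  0  0  0  0  0  0  0  0]
 [ 0  0  0  0  0  0  0 11  0  0 11  0 11  0  0  0  0  0  0  0  0]
 [ 0  0  7  8  0  0  0  0 12 12 12 12  0  0  0  0  0  0  0  0  0]
 [ 0  0  0  0  0  0  0  0 12 12 12 12  0  0  0  0  0  0  0  0  0]
 [ 0  0  9  9  9  0  0  0  0  0  0  0  0  0  0  0  0  0  0  0  0]
 [ 0  0  9  9  9  0  0  0  0  8  0  0  0  0  0  0  0  0  0  0  0]
 [ 0  0  0  0  0  0  0  0 11 11  0  0  0  0  0  0  0  0  0  0  0]
 [ 0  0  0  0  0  0  0  9 12 11  0  0  0  0  0  0  0  0  0  0  0]]
```

```bash
python3 -m pendant '[{"jaw":0.7,"offset":[0.036,-0.032,0],"rotation":[0,0,-0.011]},{"jaw":0.7,"offset":[0.036,-0.032,0],"rotation":[0,0,-0.011]},{"jaw":0.7,"offset":[0.036,-0.032,0],"rotation":[0,0,-0.011]},{"jaw":0.7,"offset":[0.036,-0.032,0],"rotation":[0,0,-0.011]},{"jaw":0.7,"offset":[0.036,-0.032,0],"rotation":[0,0,-0.011]},{"jaw":0.7,"offset":[0.036,-0.032,0],"rotation":[0,0,-0.011]},{"jaw":0.7,"offset":[0.036,-0.032,0],"rotation":[0,0,-0.011]},{"jaw":0.7,"offset":[0.036,-0.032,0],"rotation":[0,0,-0.011]},{"jaw":0.7,"offset":[0.036,-0.032,0],"rotation":[0,0,-0.011]},{"jaw":0.7,"offset":[0.036,-0.032,0],"rotation":[0,0,-0.011]},{"jaw":0.7,"offset":[0.03,-0.03,0],"rotation":[0,0,-0.011]},{"jaw":0.7,"offset":[0,0,0],"rotation":[0,0,0]}]' 40; python3 -c "
from cell import *
s=read_state();print(s['q'].round(1),s['eef_pos'],s['tcp_rot'],s['wrist_force'])"
```

```text
t: 1.35
eef_pos: [0.5056, 0.2319, 0.2308]
tcp_rot: [180.0, -0.1, -64.3]
wrist_force: [-0.8, 0.6, -1.0]
opening: 0.704
[ 40.8  15.4   7.1   0.1 -81.8 -15.1] [0.5056122  0.23186542 0.23075305] [ 1.79953842e+02 -9.87453144e-02 -6.43231435e+01] [-0.81064933  0.61118105 -0.96908457]
```

```bash
python3 -m pendant '[{"jaw":0.7,"offset":[0.0315,-0.0225,0],"rotation":[0,0,-0.006]},{"jaw":0.7,"offset":[0.0315,-0.0225,0],"rotation":[0,0,-0.006]},{"jaw":0.7,"offset":[0,0,0],"rotation":[0,0,0]},{"jaw":0.7,"offset":[0,0,0],"rotation":[0,0,0]}]'; python3 - <<'E'
from h import *
s=read_state();d=get_image("wrist");print(s['eef_pos'],s['tcp_rot'])
cv2.imwrite("pics/w1.png",d['frame'])
m=mask(d,(100,120,60),(125,255,255))>0
hsv=cv2.cvtColor(d['frame'],cv2.COLOR_BGR2HSV);P=cloud(d,s)
for _,st,c,l in blobs(m.astype(np.uint8),200):
    print(st,c,P[l].max(0),np.median(P[l],0))
    t=l&(P[...,2]>0.120)
    q=np.argwhere(t)[:,::-1];W=plane(d,q,0.127,s)[:,:2]
    print(len(q),cv2.minAreaRect((W*1000).astype(np.float32)),W.mean(0),np.median(P[t],0))
E
```

```text
t: 1.68
eef_pos: [0.5536, 0.199, 0.2305]
tcp_rot: [179.9, -0.0, -68.3]
wrist_force: [-0.5, -0.4, 0.6]
opening: 0.7
[0.55363242 0.19896863 0.23053682] [ 1.79935677e+02 -7.93350366e-03 -6.82810449e+01]
[248 166  16  51 793] [255.49684741 191.16771753] [0.58240367 0.21941711 0.37383357] [0.55635407 0.19439737 0.12740428]
793 ((556.0834350585938, 195.03530883789062), (14.194499015808105, 48.097782135009766), 21.68132972717285) [0.55619018 0.19476785] [0.55635407 0.19439737 0.12740428]
[ 252  299   71   39 2002] [287.37112887 316.59140859] [0.58240367 1.13829096 0.37383357] [ 0.11460571  0.9101236  -0.7060954 ]
29 ((468.5961608886719, 315.8944396972656), (69.70557403564453, 41.621402740478516), 24.118457794189453) [0.4493959  0.31850029] [0.54458552 0.17653569 0.30824334]
```

View pics/w1.png

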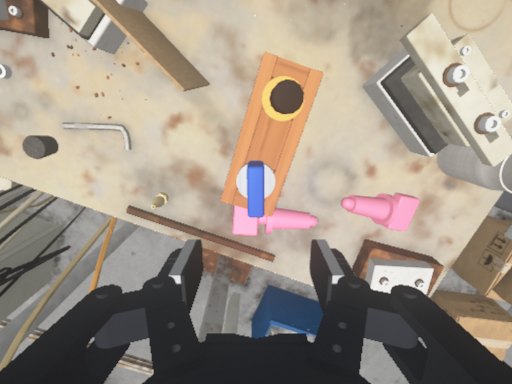

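```bash
python3 -m pendant '[{"jaw":0.6,"offset":[0.003,-0.005,-0.029],"rotation":[0,0,0]},{"jaw":0.6,"offset":[0,0,-0.029],"rotation":[0,0,0]},{"jaw":0.6,"offset":[0,0,-0.029],"rotation":[0,0,0]},{"jaw":0.6,"offset":[0,0,-0.029],"rotation":[0,0,0]},{"jaw":0.6,"offset":[0,0,-0.029],"rotation":[0,0,0]},{"jaw":0.6,"offset":[0,0,-0.029],"rotation":[0,0,0]},{"jaw":0.6,"offset":[0,0,0],"rotation":[0,0,0]},{"jaw":0.6,"offset":[0,0,0],"rotation":[0,0,0]}]'
```

```text
t: 2.4
eef_pos: [0.5543, 0.1962, 0.0918]
tcp_rot: [179.9, -0.0, -68.1]
wrist_force: [1.2, 0.2, 0.8]
opening: 0.598
```

```bash
python3 -m pendant '[{"jaw":0,"offset":[0.001,-0.001,0],"rotation":[0,0,0]},{"jaw":0,"offset":[0,0,0],"rotation":[0,0,0]},{"jaw":0,"offset":[0,0,0],"rotation":[0,0,0]},{"jaw":0,"offset":[0,0,0],"rotation":[0,0,0]},{"jaw":0,"offset":[0,0,0],"rotation":[0,0,0]},{"jaw":0,"offset":[0,0,0],"rotation":[0,0,0]},{"jaw":0,"offset":[0,0,0],"rotation":[0,0,0]},{"jaw":0,"offset":[0,0,0],"rotation":[0,0,0]}]' 70;python3 - <<'E'
from h import *
s=read_state();d=get_image("wrist");cv2.imwrite("pics/w2.png",d['frame'])
E
```

```text
t: 3.07
eef_pos: [0.5569, 0.1956, 0.094]
tcp_rot: [-179.8, 0.0, -68.1]
wrist_force: [-1.5, 1.4, 6.0]
opening: 0.177
```

View pics/w2.png

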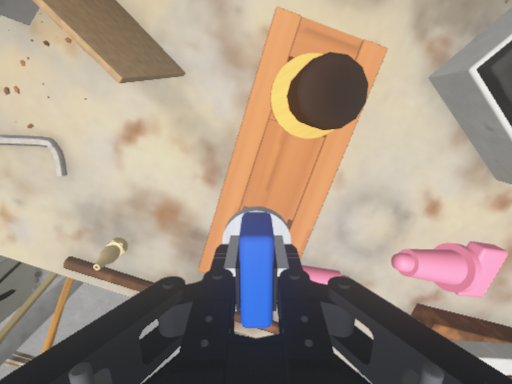

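Gripped: the blue bar sits between the pads around (256,270). Lift straight up by 120 mm.

```bash
python3 -m pendant '[{"jaw":0,"offset":[0,0,0.01],"rotation":[0,0,0]},{"jaw":0,"offset":[0,0,0.02],"rotation":[0,0,0]},{"jaw":0,"offset":[0,0,0.03],"rotation":[0,0,0]},{"jaw":0,"offset":[0,0,0.03],"rotation":[0,0,0]},{"jaw":0,"offset":[0,0,0.03],"rotation":[0,0,0]},{"jaw":0,"offset":[0,0,0.03],"rotation":[0,0,0]},{"jaw":0,"offset":[0,0,0],"rotation":[0,0,0]},{"jaw":0,"offset":[0,0,0],"rotation":[0,0,0]}]';python3 - <<'E'
from h import *
d=get_image("scene");cv2.imwrite("pics/s2.png",cv2.resize(d['frame'][100:300,100:420],None,fx=2.4,fy=2.4))
E
```

```text
t: 3.78
eef_pos: [0.5564, 0.1955, 0.2132]
tcp_rot: [-179.9, 0.1, -68.2]
wrist_force: [0.9, -0.2, -5.4]
opening: 0.175
```

View pics/s2.png

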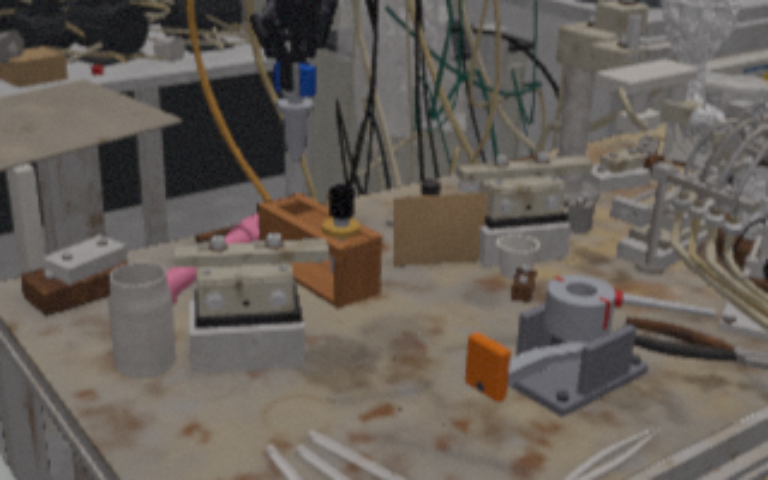

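```bash
python3 -m pendant '[{"jaw":0,"offset":[0,0,0.025],"rotation":[0,0,0]},{"jaw":0,"offset":[0,-0.01,0.02],"rotation":[0,0,0]},{"jaw":0,"offset":[0.012,-0.03,0],"rotation":[0,0,0.0085]},{"jaw":0,"offset":[0.012,-0.045,0],"rotation":[0,0,0.0085]},{"jaw":0,"offset":[0.012,-0.045,0],"rotation":[0,0,0.0085]},{"jaw":0,"offset":[0.012,-0.045,0],"rotation":[0,0,0.0085]},{"jaw":0,"offset":[0.012,-0.045,0],"rotation":[0,0,0.0085]},{"jaw":0,"offset":[0.012,-0.045,0],"rotation":[0,0,0.0085]},{"jaw":0,"offset":[0.012,-0.045,0],"rotation":[0,0,0.0085]},{"jaw":0,"offset":[0.012,-0.045,0],"rotation":[0,0,0.0085]},{"jaw":0,"offset":[0.012,-0.045,0],"rotation":[0,0,0.0085]},{"jaw":0,"offset":[0.006,-0.03,0],"rotation":[0,0,0]}]'; python3 -m pendant '[{"jaw":0,"offset":[0,0,0],"rotation":[0,0,0]},{"jaw":0,"offset":[0,0,0],"rotation":[0,0,0]}]'; python3 - <<'E'
from h import *
d=get_image("scene");cv2.imwrite("pics/s3.png",cv2.resize(d['frame'][100:300,200:460],None,fx=2.9,fy=2.9))
d=get_image("wrist");cv2.imwrite("pics/w3.png",d['frame'])
E
```

```text
t: 4.83
eef_pos: [0.6468, -0.152, 0.245]
tcp_rot: [179.8, 0.2, -40.6]
wrist_force: [0.0, 1.1, -2.9]
opening: 0.178
t: 5.0
eef_pos: [0.6465, -0.1503, 0.2449]
tcp_rot: [179.8, 0.3, -40.8]
wrist_force: [0.7, 0.4, -3.8]
opening: 0.178
```

View pics/s3.png

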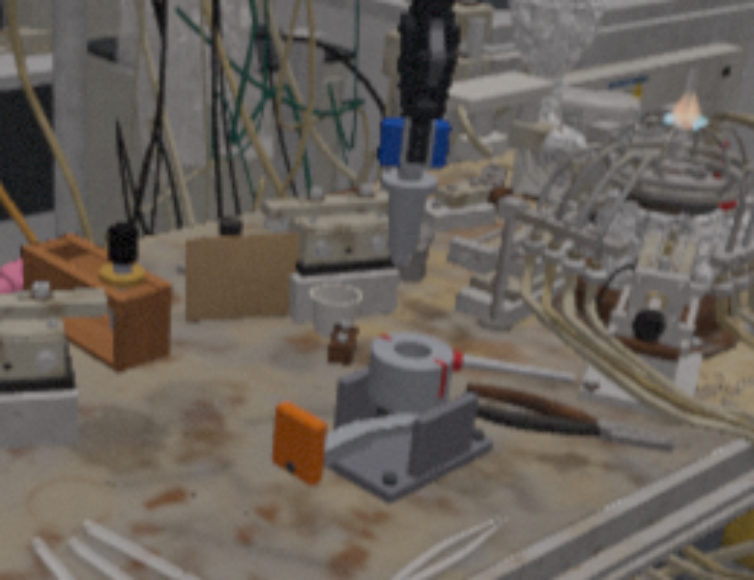

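View pics/w3.png

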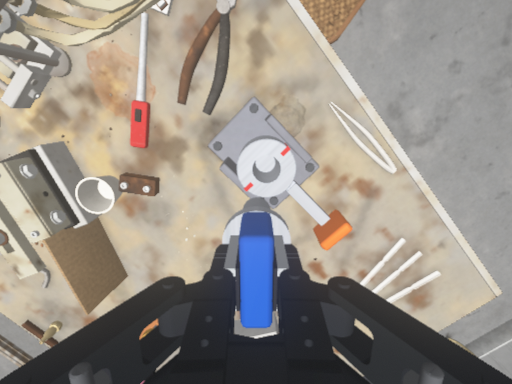

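The wrist view shows the nose at (267,168) with red marks at (249,187) and (286,150), and the arbor held above. Cross-check the nose centre from the wrist and scene views.

```bash
python3 - <<'E'
from h import *
for n in("wrist","scene"):
    s=read_state();d=get_image(n);P=cloud(d,s)
    near=(np.hypot(P[...,0]-.6515,P[...,1]+.166)<.042)
    l=near&(abs(P[...,2]-.096)<.006)
    q=np.argwhere(l)[:,::-1];W=plane(d,q,.096,s)[:,:2]
    cnt,_=cv2.findContours(l.astype(np.uint8),cv2.RETR_EXTERNAL,cv2.CHAIN_APPROX_NONE)
    print(n,len(q),np.median(P[l],0),cv2.minEnclosingCircle((W*1000).astype(np.float32)),cv2.fitEllipse(plane(d,max(cnt,key=len)[:,0],.096,s)[:,:2].astype(np.float32)*1000))
    b,g,r=[d['frame'][...,i].astype(int) for i in range(3)]
    for _,st,c,k in blobs(((r>g+60)&(r>b+60)&near&(P[...,2]>.093)).astype(np.uint8),4): print('red',c,st[4],plane(d,c,.096,s))
    # arbor foot/cone below gripper in scene
    a=(np.hypot(P[...,0]-.6465,P[...,1]+.15)<.035)&(P[...,2]>.125)&(P[...,2]<.2)
    if n=="scene":
        for z in(.14,.15,.16,.17,.18,.19,.2):
            t=a&(abs(P[...,2]-z)<.005); q=np.argwhere(t)
            if len(q): 
                e,v=ray(d,np.array([[ (q[:,1].min()+q[:,1].max())/2,q[:,0].mean()]]));print(z,len(q),q[:,1].min(),q[:,1].max(),P[t].mean(0),e+v*((z-e[2])/v[0,2]))
E
```

```text
wrist 2229 [ 0.65338843 -0.168751    0.09650058] ((652.20068359375, -167.71258544921875), 32.70999526977539) ((652.6669311523438, -167.93893432617188), (62.898685455322266, 63.46875762939453), 31.992877960205078)
red [285.5625     150.52083333] 48 [[ 0.65365564 -0.19523971  0.096     ]]
red [248.53658537 185.90243902] 41 [[ 0.6499884 -0.1404095  0.096    ]]
scene 263 [ 0.64716073 -0.1732955   0.09295802] ((641.9925537109375, -174.70465087890625), 34.49888610839844) ((643.760498046875, -176.0443878173828), (61.84235763549805, 64.35382080078125), 132.650634765625)
0.17 24 334 342 [ 0.6418601  -0.15370134  0.16993632] [[ 0.64294195 -0.15455424  0.17      ]]
0.18 41 333 343 [ 0.63921295 -0.15501001  0.18047084] [[ 0.64113223 -0.15485174  0.18      ]]
0.19 45 333 344 [ 0.63871266 -0.15596109  0.19020088] [[ 0.63989146 -0.15610405  0.19      ]]
0.2 24 333 344 [ 0.63893184 -0.1559498   0.19728736] [[ 0.63352535 -0.16081265  0.2       ]]
```

```bash
python3 -m pendant '[{"jaw":0,"offset":[0.007,-0.021,0],"rotation":[0,0,-0.001]},{"jaw":0,"offset":[0,0,-0.025],"rotation":[0,0,0]},{"jaw":0,"offset":[0,0,-0.025],"rotation":[0,0,0]},{"jaw":0,"offset":[0,0,0],"rotation":[0,0,0]},{"jaw":0,"offset":[0,0,0],"rotation":[0,0,0]}]'; python3 - <<'E'
from h import *
d=get_image("scene");cv2.imwrite("pics/s4.png",cv2.resize(d['frame'][130:270,270:400],None,fx=4,fy=4))
E
```

```text
t: 5.62
eef_pos: [0.6522, -0.1648, 0.2072]
tcp_rot: [179.9, 0.1, -40.9]
wrist_force: [0.0, -0.9, -2.4]
opening: 0.174
```

View pics/s4.png

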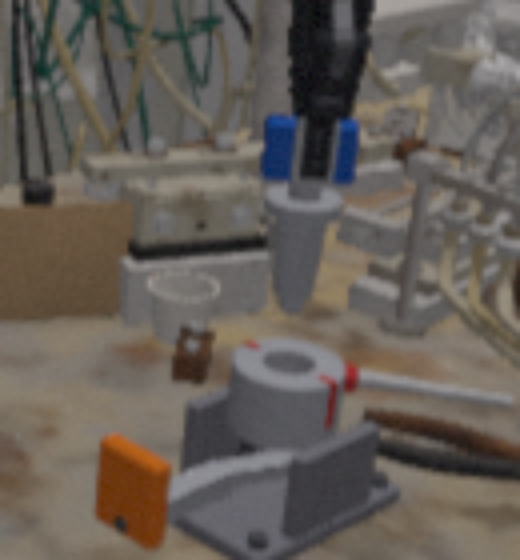

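```bash
python3 - <<'E'
from h import *
for n in("scene","top"):
    d=get_image(n);M,e=cam(d)
    def proj(p):
        c=M.T@(np.array(p)-e);return np.array([d['fx']*c[0]/c[2]+d['cx'],d['fy']*c[1]/c[2]+d['cy']]).round(1)
    for nm,p in [("mouth",(.652,-.167,.096)),("foot",(.652,-.167,.128)),("conetop",(.652,-.167,.19)),("collar",(.652,-.167,.198)),("bar top",(.652,-.167,.241))]: print(n,nm,proj(p),((proj(p)-[270,130])*4).round(0) if n=="scene" else "")
    if n=="top": cv2.imwrite("pics/t4.png",cv2.resize(d['frame'][90:210,310:430],None,fx=5,fy=5))
E
```

```text
scene mouth [341.3 218.9] [285. 356.]
scene foot [342.9 206.3] [292. 305.]
scene conetop [346.  180.7] [304. 203.]
scene collar [346.4 177.3] [306. 189.]
scene bar top [348.8 158.5] [315. 114.]
top mouth [361.1 135. ] 
top foot [364.5 131.3] 
top conetop [371.9 123.3] 
top collar [372.9 122.1] 
top bar top [378.9 115.6]
```

View pics/t4.png

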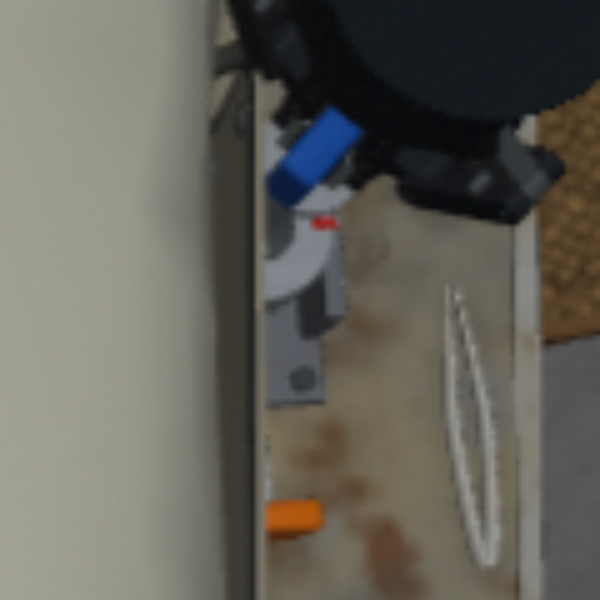

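```bash
python3 -m pendant '[{"jaw":0,"offset":[0.002,-0.004,-0.01],"rotation":[0,0,0]},{"jaw":0,"offset":[0,0,-0.02],"rotation":[0,0,0]},{"jaw":0,"offset":[0,0,-0.01],"rotation":[0,0,0]},{"jaw":0,"offset":[0,0,0],"rotation":[0,0,0]},{"jaw":0,"offset":[0,0,0],"rotation":[0,0,0]}]'; python3 - <<'E'
from h import *
d=get_image("scene");cv2.imwrite("pics/s5.png",cv2.resize(d['frame'][150:250,290:390],None,fx=6,fy=6))
E
```

```text
t: 6.18
eef_pos: [0.6543, -0.169, 0.1758]
tcp_rot: [179.9, 0.0, -41.0]
wrist_force: [-0.2, 0.1, -2.6]
opening: 0.178
```

View pics/s5.png

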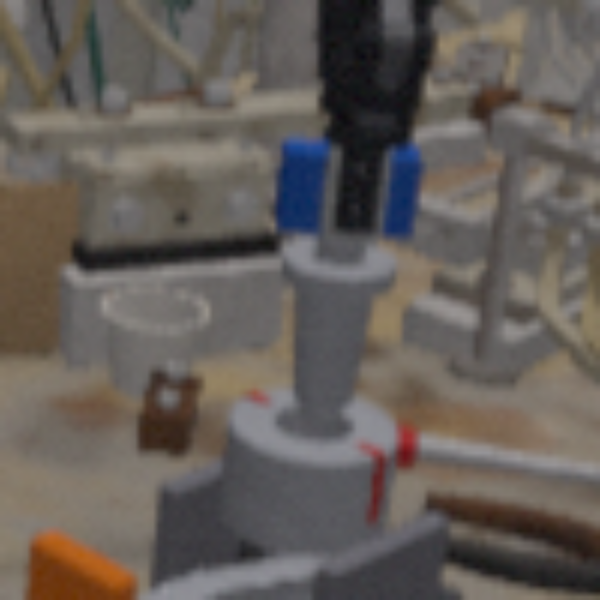

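```bash
python3 -m pendant '[{"jaw":0,"offset":[-0.002,0.002,-0.01],"rotation":[0,0,0]},{"jaw":0,"offset":[0,0,-0.02],"rotation":[0,0,0]},{"jaw":0,"offset":[0,0,-0.02],"rotation":[0,0,0]},{"jaw":0,"offset":[0,0,0],"rotation":[0,0,0]},{"jaw":0,"offset":[0,0,0],"rotation":[0,0,0]}]'; python3 - <<'E'
from h import *
d=get_image("scene");cv2.imwrite("pics/s6.png",cv2.resize(d['frame'][150:250,290:390],None,fx=6,fy=6))
E
```

```text
t: 6.65
eef_pos: [0.6525, -0.1673, 0.1358]
tcp_rot: [179.9, 0.0, -41.0]
wrist_force: [0.9, 0.2, -3.0]
opening: 0.179
```

View pics/s6.png

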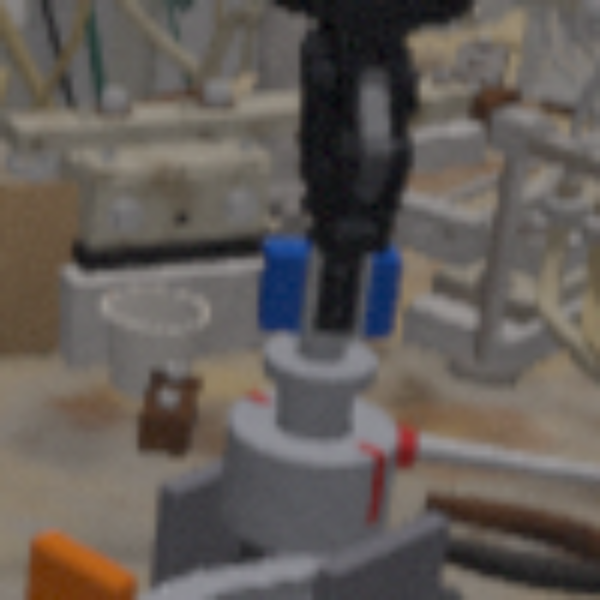

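```bash
python3 -m pendant '[{"jaw":0,"offset":[0,0,-0.006],"rotation":[0,0,0]},{"jaw":0,"offset":[0,0,-0.006],"rotation":[0,0,0]},{"jaw":0,"offset":[0,0,-0.005],"rotation":[0,0,0]},{"jaw":0,"offset":[0,0,0],"rotation":[0,0,0]},{"jaw":0,"offset":[0,0,0],"rotation":[0,0,0]}]';python3 -m pendant '[{"jaw":0,"offset":[0,0,-0.003],"rotation":[0,0,0]},{"jaw":0,"offset":[0,0,0],"rotation":[0,0,0]},{"jaw":0,"offset":[0,0,0],"rotation":[0,0,0]}]'
```

```text
t: 7.12
eef_pos: [0.6526, -0.1677, 0.1221]
tcp_rot: [179.9, 0.0, -41.0]
wrist_force: [-1.8, -2.8, -4.4]
opening: 0.176
t: 7.37
eef_pos: [0.6526, -0.1677, 0.1199]
tcp_rot: [179.9, 0.0, -41.0]
wrist_force: [-3.0, -4.7, -3.1]
opening: 0.172
```

```bash
python3 -m pendant '[{"jaw":0,"offset":[-0.001,-0.001,-0.002],"rotation":[0,0,0]},{"jaw":0,"offset":[0,0,0],"rotation":[0,0,0]},{"jaw":0,"offset":[0,0,0],"rotation":[0,0,0]}]';python3 -m pendant '[{"jaw":0,"offset":[-0.0005,-0.001,-0.002],"rotation":[0,0,0]},{"jaw":0,"offset":[0,0,0],"rotation":[0,0,0]},{"jaw":0,"offset":[0,0,0],"rotation":[0,0,0]}]'
```

```text
t: 7.62
eef_pos: [0.6523, -0.168, 0.1184]
tcp_rot: [-180.0, -0.0, -41.0]
wrist_force: [-1.2, -2.1, -4.7]
opening: 0.175
t: 7.87
eef_pos: [0.6522, -0.1683, 0.1168]
tcp_rot: [-179.9, -0.0, -41.0]
wrist_force: [0.0, 0.0, -3.6]
opening: 0.177
```

```bash
python3 -m pendant '[{"jaw":0,"offset":[0,0,-0.002],"rotation":[0,0,0]},{"jaw":0,"offset":[0,0,0],"rotation":[0,0,0]},{"jaw":0,"offset":[0,0,0],"rotation":[0,0,0]}]';python3 -m pendant '[{"jaw":0,"offset":[0,0,-0.002],"rotation":[0,0,0]},{"jaw":0,"offset":[0,0,0],"rotation":[0,0,0]},{"jaw":0,"offset":[0,0,0],"rotation":[0,0,0]}]'
```

```text
t: 8.12
eef_pos: [0.6522, -0.1685, 0.1157]
tcp_rot: [-179.9, -0.0, -41.0]
wrist_force: [-0.1, 1.3, -0.7]
opening: 0.18
t: 8.37
eef_pos: [0.6522, -0.1686, 0.1154]
tcp_rot: [-179.9, -0.1, -40.9]
wrist_force: [-2.2, 2.0, 5.5]
opening: 0.183
```

```bash
python3 -m pendant '[{"jaw":0,"offset":[0,0,-0.002],"rotation":[0,0,0]},{"jaw":0,"offset":[0,0,0],"rotation":[0,0,0]},{"jaw":0,"offset":[0,0,0],"rotation":[0,0,0]}]';python3 -m pendant '[{"jaw":0,"offset":[0,0,-0.003],"rotation":[0,0,0]},{"jaw":0,"offset":[0,0,0],"rotation":[0,0,0]},{"jaw":0,"offset":[0,0,0],"rotation":[0,0,0]}]'
```

```text
t: 8.62
eef_pos: [0.6523, -0.1686, 0.1142]
tcp_rot: [-179.9, -0.1, -40.9]
wrist_force: [-3.5, 3.1, 7.7]
opening: 0.174
t: 8.87
eef_pos: [0.6523, -0.1687, 0.1122]
tcp_rot: [-179.9, -0.1, -40.9]
wrist_force: [-3.6, 3.5, 8.9]
opening: 0.174
```

```bash
python3 -m pendant '[{"jaw":0,"offset":[0,0,-0.002],"rotation":[0,0,0]},{"jaw":0,"offset":[0,0,0],"rotation":[0,0,0]},{"jaw":0,"offset":[0,0,0],"rotation":[0,0,0]}]'; python3 - <<'E'
from h import *
d=get_image("scene");cv2.imwrite("pics/s7.png",cv2.resize(d['frame'][150:250,290:390],None,fx=6,fy=6))
s=read_state();d=get_image("wrist");cv2.imwrite("pics/w7.png",d['frame']);print(s['eef_pos'],s['wrist_force'])
E
```

```text
t: 9.12
eef_pos: [0.6523, -0.1686, 0.111]
tcp_rot: [-179.9, -0.2, -40.9]
wrist_force: [-3.7, 3.4, 9.8]
opening: 0.178
[ 0.65234362 -0.16863083  0.11102617] [-4.12211748  4.09131523 10.27413749]
```

View pics/s7.png

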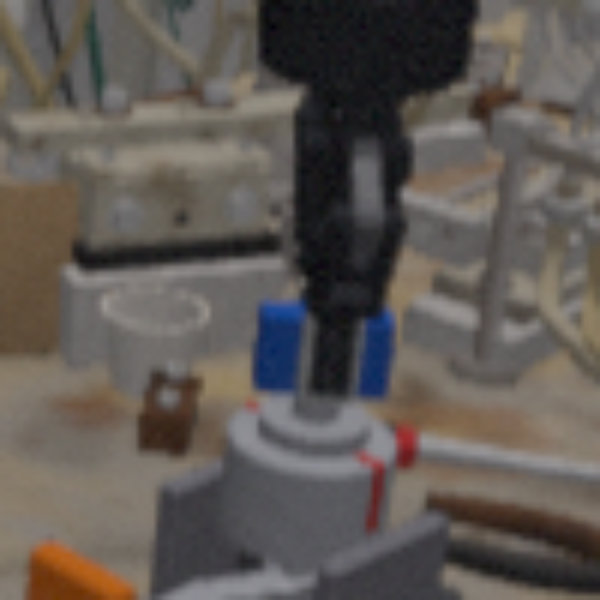

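View pics/w7.png

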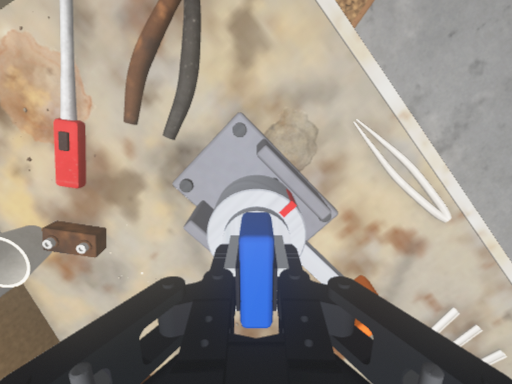

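```bash
python3 -m pendant '[{"jaw":0,"offset":[-0.0005,0.0005,-0.0005],"rotation":[0,0,-0.0112]},{"jaw":0,"offset":[0,0,0],"rotation":[0,0,-0.0112]},{"jaw":0,"offset":[0,0,0],"rotation":[0,0,-0.0112]},{"jaw":0,"offset":[0,0,0],"rotation":[0,0,-0.0112]},{"jaw":0,"offset":[0,0,0],"rotation":[0,0,0]}]';python3 - <<'E'
from h import *
s=read_state();print(s['wrist_torque'],s['wrist_force'],s['eef_pos'],s['tcp_rot'])
E
```

```text
t: 9.63
eef_pos: [0.6521, -0.1688, 0.1109]
tcp_rot: [-179.9, -0.2, -57.3]
wrist_force: [-3.9, 2.3, 10.6]
opening: 0.18
[ 0.93698963  1.65207282 -0.09314237] [-3.91224337  2.29776611 10.58049507] [ 0.65207421 -0.16875769  0.11089336] [-1.79871061e+02 -1.77995717e-01 -5.72725232e+01]
```

Turning smoothly and still pressed. Continue by 28.7°.

```bash
python3 -m pendant '[{"jaw":0,"offset":[-0.0005,0,0],"rotation":[0,0,-0.0112]},{"jaw":0,"offset":[0,0,0],"rotation":[0,0,-0.0112]},{"jaw":0,"offset":[0,0,0],"rotation":[0,0,-0.0112]},{"jaw":0,"offset":[0,0,0],"rotation":[0,0,-0.0112]},{"jaw":0,"offset":[0,0,0],"rotation":[0,0,-0.0112]},{"jaw":0,"offset":[0,0,0],"rotation":[0,0,-0.0112]},{"jaw":0,"offset":[0,0,0],"rotation":[0,0,-0.0112]},{"jaw":0,"offset":[0,0,0],"rotation":[0,0,0]},{"jaw":0,"offset":[0,0,0],"rotation":[0,0,0]}]';python3 - <<'E'
from h import *
s=read_state();d=get_image("wrist");cv2.imwrite("pics/w8.png",d['frame'])
print(s['wrist_torque'],s['wrist_force'],s['eef_pos'],s['tcp_rot'],s['q'].round(1))
E
```

```text
t: 10.38
eef_pos: [0.6516, -0.1689, 0.1109]
tcp_rot: [-179.8, -0.1, -85.3]
wrist_force: [-3.8, 0.6, 10.8]
opening: 0.174
[ 0.79112579  1.71159088 -0.07919189] [-3.83432198  0.61944055 10.82040423] [ 0.65160533 -0.16893832  0.11088251] [-1.79813956e+02 -1.07900991e-01 -8.53139254e+01] [ -1.2  31.4  14.    0.1 -72.4   5.9]
```

View pics/w8.png

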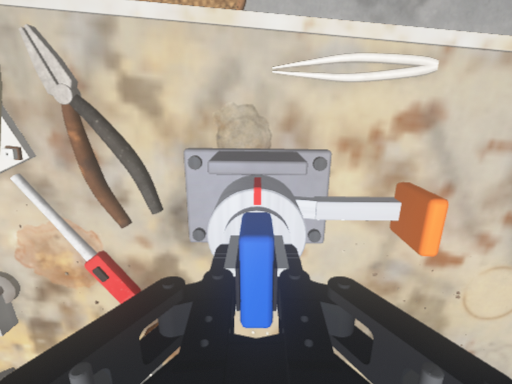

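The crossbar lies along the red mark (258,190), with the base edges square to it. Ease off the press gently, then open.

```bash
python3 -m pendant '[{"jaw":0,"offset":[0,0,0.002],"rotation":[0,0,0]},{"jaw":0,"offset":[0,0,0.002],"rotation":[0,0,0]},{"jaw":0,"offset":[0,0,0.003],"rotation":[0,0,0]},{"jaw":0,"offset":[0,0,0],"rotation":[0,0,0]},{"jaw":0,"offset":[0,0,0],"rotation":[0,0,0]}]';python3 -m pendant '[{"jaw":0.15,"offset":[0,0,0],"rotation":[0,0,0]},{"jaw":0.2,"offset":[0,0,0],"rotation":[0,0,0]},{"jaw":0.4,"offset":[0,0,0],"rotation":[0,0,0]},{"jaw":0.6,"offset":[0,0,0],"rotation":[0,0,0]},{"jaw":0.6,"offset":[0,0,0],"rotation":[0,0,0]},{"jaw":0.6,"offset":[0,0,0],"rotation":[0,0,0]}]'
```

```text
t: 10.85
eef_pos: [0.6515, -0.1689, 0.115]
tcp_rot: [-179.9, -0.1, -85.3]
wrist_force: [-1.9, 0.8, 7.2]
opening: 0.176
t: 11.35
eef_pos: [0.6508, -0.1684, 0.1127]
tcp_rot: [180.0, 0.0, -85.3]
wrist_force: [0.7, 0.4, -0.2]
opening: 0.597
```

Released cleanly. Rise clear, back off towards the robot, then look.

```bash
python3 -m pendant '[{"jaw":0.6,"offset":[0,0,0.02],"rotation":[0,0,0]},{"jaw":0.6,"offset":[0,0,0.04],"rotation":[0,0,0]},{"jaw":0.6,"offset":[0,0,0.04],"rotation":[0,0,0]},{"jaw":0.6,"offset":[-0.04,0,0.02],"rotation":[0,0,0]},{"jaw":0,"offset":[-0.05,0,0],"rotation":[0,0,0]},{"jaw":0,"offset":[-0.05,0,0],"rotation":[0,0,0]},{"jaw":0,"offset":[-0.05,0,0],"rotation":[0,0,0]},{"jaw":0,"offset":[-0.05,0,0],"rotation":[0,0,0]},{"jaw":0,"offset":[0,0,0],"rotation":[0,0,0]},{"jaw":0,"offset":[0,0,0],"rotation":[0,0,0]}]';python3 - <<'E'
from h import *
s=read_state();print(s['eef_pos'],s['tcp_rot'],s['q'].round(1))
d=get_image("top");cv2.imwrite("pics/t9.png",cv2.resize(d['frame'][100:210,310:420],None,fx=5,fy=5))
d=get_image("wrist");cv2.imwrite("pics/w9.png",d['frame'])
d=get_image("scene");cv2.imwrite("pics/s9.png",cv2.resize(d['frame'][150:270,270:390],None,fx=5,fy=5))
E
```

```text
t: 12.18
eef_pos: [0.457, -0.1686, 0.2099]
tcp_rot: [-179.9, -0.0, -85.3]
wrist_force: [0.8, -0.8, 0.7]
opening: -0.001
[ 0.45703423 -0.16857479  0.20994525] [-1.79941246e+02 -7.93348192e-03 -8.53427724e+01] [ -1.8   7.9  -5.4   0.  -76.7   6.4]
```

View pics/t9.png

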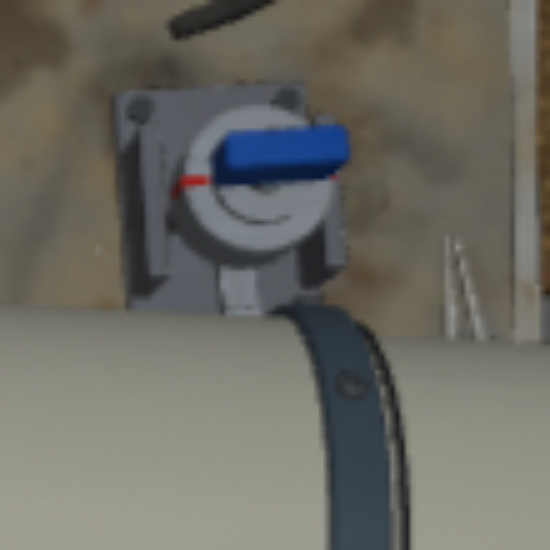

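View pics/s9.png

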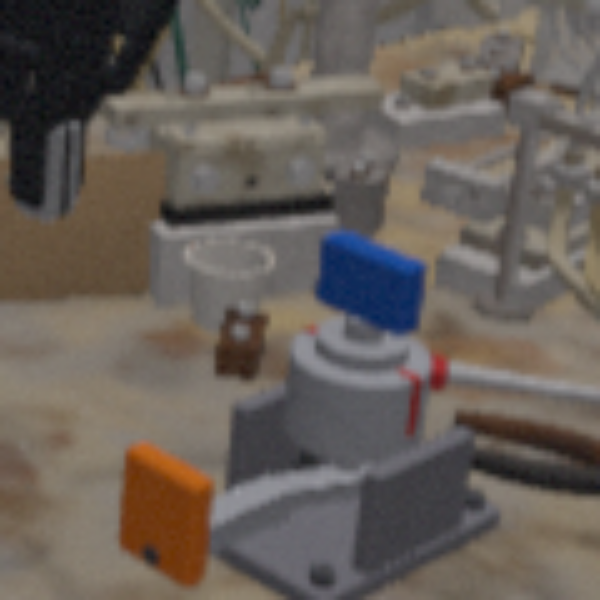

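View pics/w9.png

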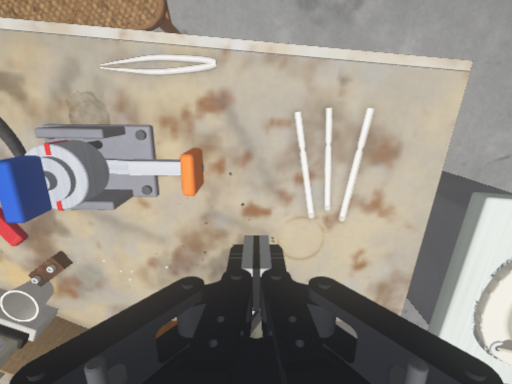

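The arbor sits home with the crossbar along the red line. Now measure the handle and the bar/line angle from the wrist view.

```bash
python3 - <<'E'
from h import *
s=read_state();d=get_image("wrist");P=cloud(d,s)
om=mask(d,(5,150,90),(20,255,255))>0
near=(abs(P[...,0]-.54)<.04)&(abs(P[...,1]+.176)<.04)
m=om&near;t=m&(P[...,2]>.076)
print(m.sum(),P[m].min(0),P[m].max(0));q=np.argwhere(t)[:,::-1];W=plane(d,q,.082,s)[:,:2];print(len(q),cv2.minAreaRect((W*1000).astype(np.float32)))
f=m&(P[...,2]<.074);print('face x',f.sum(),np.median(P[f],0))
A=P[f];c=A.mean(0);u,_,vt=np.linalg.svd(A-c,full_matrices=False);print('normal',vt[2])
b=(mask(d,(100,120,60),(125,255,255))>0)&(P[...,2]>.14)&(P[...,2]<.17)&(P[...,0]>.6);print('bar top z',np.percentile(P[b][:,2],[5,50,95]) if b.sum() else 0)
# angles in top view
d=get_image("top");P=cloud(d);b=(mask(d,(100,120,60),(125,255,255))>0)&(P[...,0]>.6)&(P[...,1]<-.1)&(P[...,2]>.14)
q=np.argwhere(b)[:,::-1];W=plane(d,q,.149)[:,:2];print('bar',len(q),np.median(P[b],0),cv2.minAreaRect((W*1000).astype(np.float32)))
E
```

```text
682 [ 0.52145497 -0.19933489  0.03751932] [ 0.53648555 -0.15644332  0.08490051]
561 ((528.2108154296875, -178.1781463623047), (13.858258247375488, 42.689456939697266), 4.614606857299805)
face x 114 [ 0.52394903 -0.19378692  0.05865671]
normal [-0.98553695 -0.16726989  0.02716076]
bar top z [0.14115818 0.14846445 0.15004765]
bar 204 [ 0.65077016 -0.16724315  0.14906567] ((650.5664672851562, -167.13035583496094), (16.902912139892578, 48.72978591918945), 5.038877487182617)
```

```bash
python3 -m pendant '[{"jaw":0,"offset":[0.02,-0.014,0],"rotation":[0,0,0]},{"jaw":0,"offset":[0,0,-0.04],"rotation":[0,0,0]},{"jaw":0,"offset":[0,0,-0.04],"rotation":[0,0,0]},{"jaw":0,"offset":[0,0,-0.04],"rotation":[0,0,0]},{"jaw":0,"offset":[0,0,-0.04],"rotation":[0,0,0]},{"jaw":0,"offset":[0,0,-0.033],"rotation":[0,0,0]},{"jaw":0,"offset":[0,0,0],"rotation":[0,0,0]},{"jaw":0,"offset":[0,0,0],"rotation":[0,0,0]}]';python3 - <<'E'
from h import *
d=get_image("scene");cv2.imwrite("pics/s10.png",cv2.resize(d['frame'][150:270,250:390],None,fx=5,fy=5))
E
```

```text
t: 13.1
eef_pos: [0.4748, -0.1798, 0.054]
tcp_rot: [179.8, 0.0, -85.3]
wrist_force: [0.8, -0.5, 1.6]
opening: 0.001
```

View pics/s10.png

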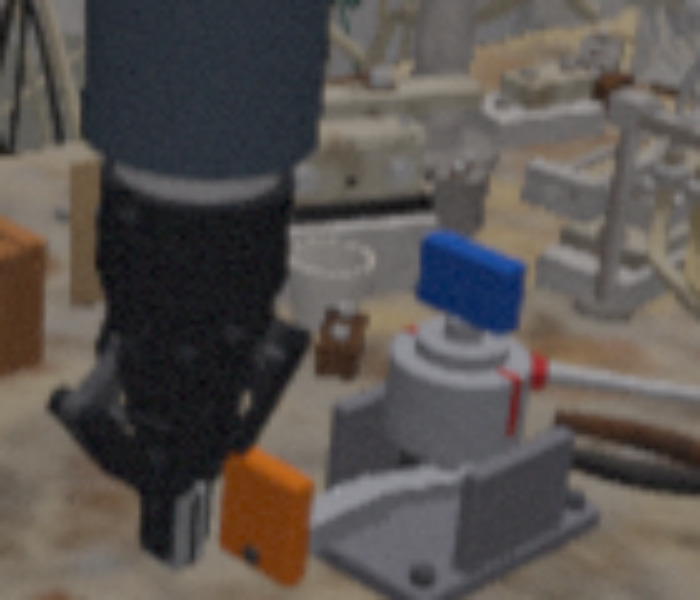

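The gripper's closed knuckles stick out along the jaw axis, over the handle at (300,335). I'll rise, turn the tool 90° so the knuckles lie across the push direction, and come down again.

```bash
python3 -m pendant '[{"jaw":0,"offset":[-0.01,0,0.03],"rotation":[0,0,0]},{"jaw":0,"offset":[0,0,0.03],"rotation":[0,0,0]},{"jaw":0,"offset":[0,0,0],"rotation":[0,0,-0.019]},{"jaw":0,"offset":[0,0,0],"rotation":[0,0,-0.019]},{"jaw":0,"offset":[0,0,0],"rotation":[0,0,-0.019]},{"jaw":0,"offset":[0,0,0],"rotation":[0,0,-0.019]},{"jaw":0,"offset":[0,0,0],"rotation":[0,0,-0.019]},{"jaw":0,"offset":[0,0,0],"rotation":[0,0,-0.019]},{"jaw":0,"offset":[0,0,0],"rotation":[0,0,-0.019]},{"jaw":0,"offset":[0,0,0],"rotation":[0,0,-0.019]},{"jaw":0,"offset":[0,0,0],"rotation":[0,0,-0.019]},{"jaw":0,"offset":[0,0,0],"rotation":[0,0,-0.019]}]'; python3 -m pendant '[{"jaw":0,"offset":[0,0,0],"rotation":[0,0,-0.019]},{"jaw":0,"offset":[0,0,0],"rotation":[0,0,-0.019]},{"jaw":0,"offset":[0,0,0],"rotation":[0,0,-0.019]},{"jaw":0,"offset":[0,0,0],"rotation":[0,0,-0.0035]},{"jaw":0,"offset":[0,0,0],"rotation":[0,0,0]}]'
```

```text
t: 14.15
eef_pos: [0.4688, -0.18, 0.1057]
tcp_rot: [-179.8, 0.2, -154.0]
wrist_force: [-0.7, -0.3, 0.5]
opening: 0.001
t: 14.57
eef_pos: [0.4683, -0.1799, 0.1049]
tcp_rot: [-179.9, 0.2, -175.4]
wrist_force: [1.2, 0.3, -0.1]
opening: 0.003
```

```bash
python3 -m pendant '[{"jaw":0,"offset":[0,0,-0.03],"rotation":[0,0,0]},{"jaw":0,"offset":[0,0,-0.03],"rotation":[0,0,0]},{"jaw":0,"offset":[0.02,0,0],"rotation":[0,0,0]},{"jaw":0,"offset":[0.015,0.001,0],"rotation":[0,0,0]},{"jaw":0,"offset":[0.01,0.001,0],"rotation":[0,0,0]},{"jaw":0,"offset":[0,0,0],"rotation":[0,0,0]}]';python3 - <<'E'
from h import *
d=get_image("scene");cv2.imwrite("pics/s11.png",cv2.resize(d['frame'][150:270,250:390],None,fx=5,fy=5))
E
```

```text
t: 15.07
eef_pos: [0.505, -0.1781, 0.0557]
tcp_rot: [-180.0, 0.1, -175.3]
wrist_force: [-0.3, 0.5, 0.1]
opening: 0.005
```

View pics/s11.png

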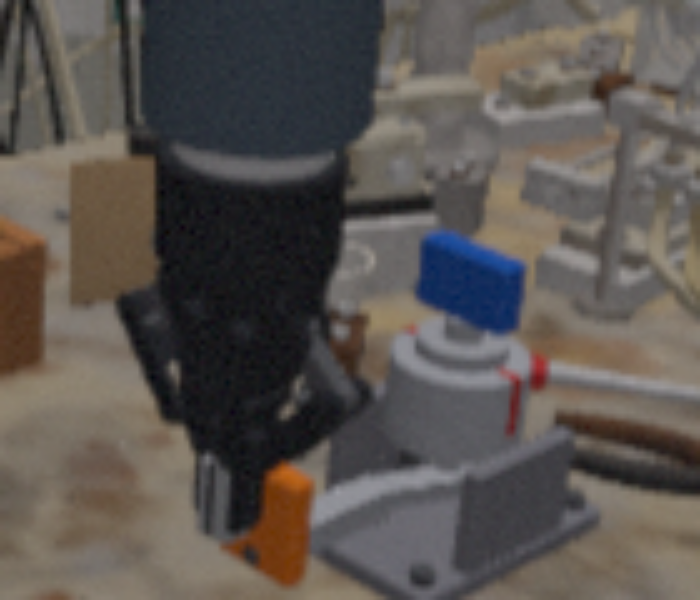

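```bash
python3 -m pendant '[{"jaw":0,"offset":[0.008,0.0006,0],"rotation":[0,0,0]},{"jaw":0,"offset":[0.008,0.0006,0],"rotation":[0,0,0]},{"jaw":0,"offset":[0.008,0.0006,0],"rotation":[0,0,0]},{"jaw":0,"offset":[0,0,0],"rotation":[0,0,0]}]';python3 -m pendant '[{"jaw":0,"offset":[0.008,0.0006,0],"rotation":[0,0,0]},{"jaw":0,"offset":[0.008,0.0006,0],"rotation":[0,0,0]},{"jaw":0,"offset":[0,0,0],"rotation":[0,0,0]}]'
```

```text
t: 15.45
eef_pos: [0.5228, -0.1766, 0.055]
tcp_rot: [-180.0, 0.0, -175.5]
wrist_force: [-0.8, -1.1, -0.3]
opening: 0.002
t: 15.7
eef_pos: [0.5359, -0.1757, 0.0548]
tcp_rot: [-180.0, 0.0, -175.5]
wrist_force: [0.4, -0.3, -0.3]
opening: 0.0
```

```bash
python3 - <<'E'
from h import *
d=get_image("scene");cv2.imwrite("pics/s12.png",cv2.resize(d['frame'][150:270,250:390],None,fx=5,fy=5))
s=read_state();print(s['wrist_force'],s['wrist_torque']);d=get_image("wrist");cv2.imwrite("pics/w12.png",d['frame'])
E
```

```text
[ 0.44642785 -0.61085473  0.50383885] [-0.08475333  0.06198633  0.05370975]
```

View pics/s12.png

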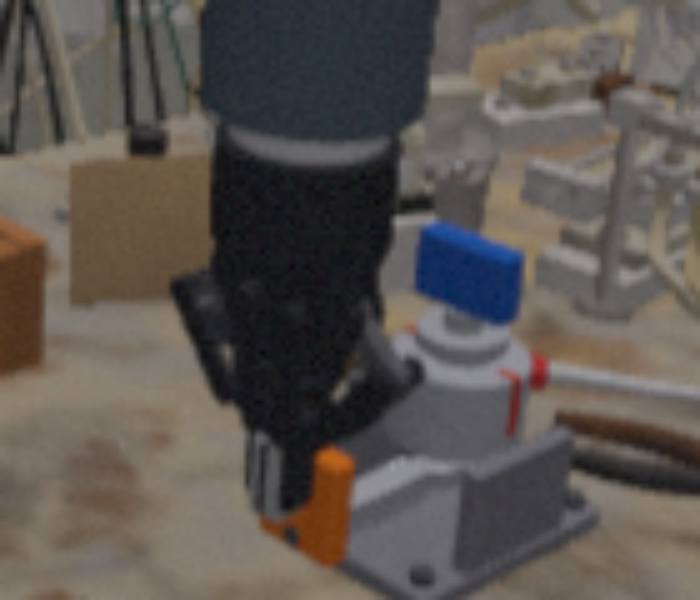

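View pics/w12.png

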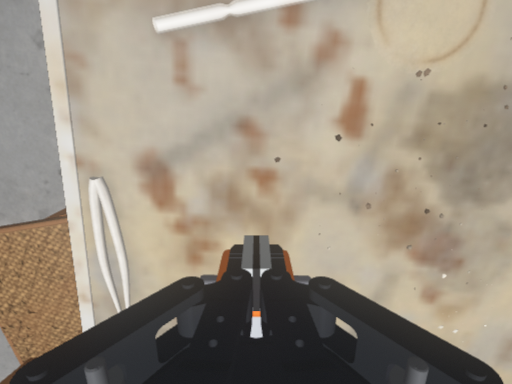

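The handle has moved in and the arbor has begun to rise (blue bar top from 233 to 225 in the zoomed crop). Continue to the stop.

```bash
python3 -m pendant '[{"jaw":0,"offset":[0.007,0.0006,0],"rotation":[0,0,0]},{"jaw":0,"offset":[0.006,0.0004,0],"rotation":[0,0,0]}]';python3 -m pendant '[{"jaw":0,"offset":[0.003,0.0003,0],"rotation":[0,0,0]},{"jaw":0,"offset":[0.002,0,0],"rotation":[0,0,0]}]';python3 -m pendant '[{"jaw":0,"offset":[0.002,0.0001,0],"rotation":[0,0,0]}]'
```

```text
t: 15.97
eef_pos: [0.5448, -0.1749, 0.0548]
tcp_rot: [180.0, -0.1, -175.5]
wrist_force: [-4.6, -0.8, 2.4]
opening: 0.003
t: 16.13
eef_pos: [0.5486, -0.1747, 0.0547]
tcp_rot: [180.0, -0.1, -175.5]
wrist_force: [-8.3, 0.2, 6.5]
opening: 0.001
t: 16.22
eef_pos: [0.5486, -0.1746, 0.0545]
tcp_rot: [180.0, -0.3, -175.5]
wrist_force: [-12.0, 0.0, 6.4]
opening: 0.002
```

```bash
python3 -m pendant '[{"jaw":0,"offset":[0.002,0,0],"rotation":[0,0,0]},{"jaw":0,"offset":[0,0,0],"rotation":[0,0,0]}]';python3 -m pendant '[{"jaw":0,"offset":[0.0015,0,0],"rotation":[0,0,0]},{"jaw":0,"offset":[0,0,0],"rotation":[0,0,0]}]'
```

```text
t: 16.38
eef_pos: [0.5485, -0.1746, 0.0538]
tcp_rot: [179.9, -0.5, -175.5]
wrist_force: [-13.2, 0.1, 5.9]
opening: 0.003
t: 16.55
eef_pos: [0.5486, -0.1746, 0.0535]
tcp_rot: [179.9, -0.6, -175.6]
wrist_force: [-16.2, 0.6, 7.5]
opening: -0.003
```

At the stop: 16 N with no further travel. Back off and look.

```bash
python3 -m pendant '[{"jaw":0,"offset":[-0.01,-0.0008,0],"rotation":[0,0,0]},{"jaw":0,"offset":[-0.03,-0.002,0],"rotation":[0,0,0]},{"jaw":0,"offset":[-0.04,0,0],"rotation":[0,0,0]},{"jaw":0,"offset":[0,0,0.04],"rotation":[0,0,0]},{"jaw":0,"offset":[-0.03,0.03,0.04],"rotation":[0,0,0]},{"jaw":0,"offset":[-0.02,0.045,0.04],"rotation":[0,0,0]},{"jaw":0,"offset":[0,0.045,0],"rotation":[0,0,0]},{"jaw":0,"offset":[0,0.045,0],"rotation":[0,0,0]},{"jaw":0,"offset":[0,0.045,0],"rotation":[0,0,0]},{"jaw":0,"offset":[0,0.045,0],"rotation":[0,0,0]},{"jaw":0,"offset":[0,0,0],"rotation":[0,0,0]},{"jaw":0,"offset":[0,0,0],"rotation":[0,0,0]}]';python3 - <<'E'
from h import *
d=get_image("scene");cv2.imwrite("pics/s13.png",cv2.resize(d['frame'][120:270,190:390],None,fx=4,fy=4))
M,e=cam(d);P=cloud(d)
d=get_image("top");cv2.imwrite("pics/t13.png",cv2.resize(d['frame'][100:210,310:420],None,fx=5,fy=5));P=cloud(d)
b=(mask(d,(100,120,60),(125,255,255))>0)&(P[...,0]>.6)&(P[...,1]<-.1)&(P[...,2]>.14)
q=np.argwhere(b)[:,::-1];W=plane(d,q,.156)[:,:2];print('bar',len(q),np.median(P[b],0),cv2.minAreaRect((W*1000).astype(np.float32)))
om=(mask(d,(5,150,90),(20,255,255))>0)&(P[...,2]>.078)&(P[...,1]<-.1)&(P[...,2]<.09);q=np.argwhere(om)[:,::-1]
W=plane(d,q,.082)[:,:2];print('handle',len(q),cv2.minAreaRect((W*1000).astype(np.float32)))
n=(np.hypot(P[...,0]-.652,P[...,1]+.167)<.03)&(P[...,2]>.085)&(P[...,2]<.125);print('z hist',np.histogram(P[n][:,2],np.arange(.085,.126,.004)))
E
```

```text
t: 17.55
eef_pos: [0.4562, 0.0204, 0.1422]
tcp_rot: [179.9, 0.2, -175.3]
wrist_force: [0.8, 0.5, -0.0]
opening: 0.002
bar 216 [ 0.64773797 -0.16515784  0.15656481] ((648.0010375976562, -163.7144012451172), (17.589054107666016, 52.76750946044922), 7.040487766265869)
handle 121 ((566.7661743164062, -172.8037567138672), (13.2366304397583, 41.33125305175781), 4.690207004547119)
z hist (array([  0,   1, 113, 134,   4,   7,  68,  54,   4,   4]), array([0.085, 0.089, 0.093, 0.097, 0.101, 0.105, 0.109, 0.113, 0.117,
       0.121, 0.125]))
```

View pics/s13.png

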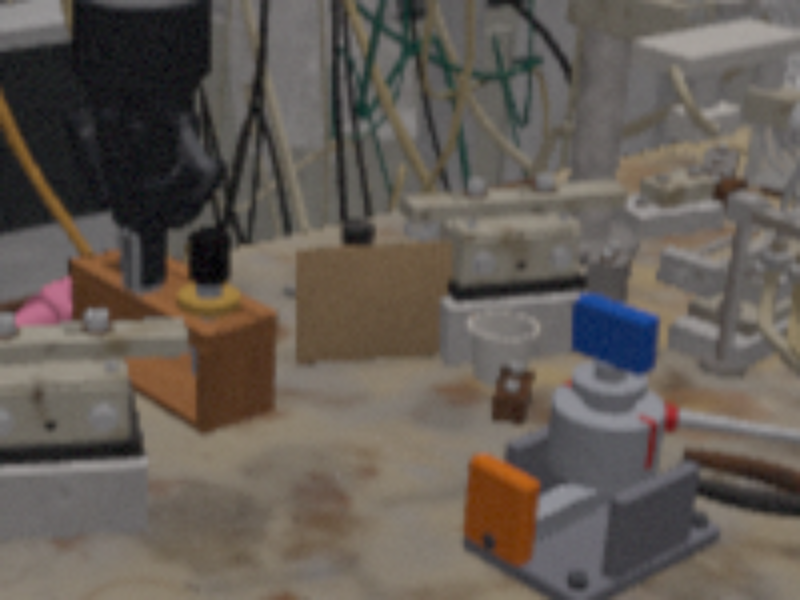

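View pics/t13.png

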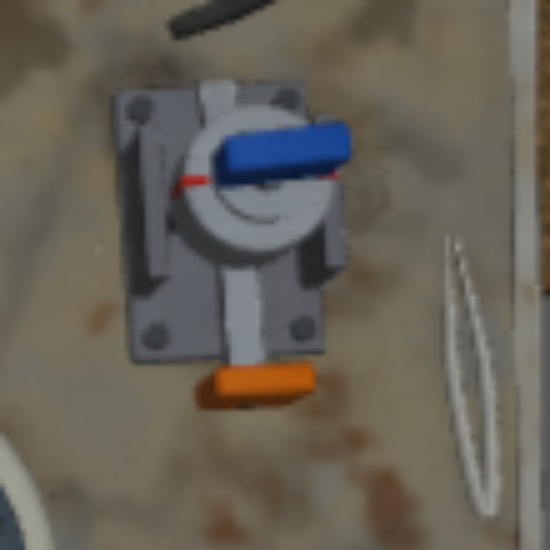

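The wedge is at its stop with its face about 92 mm from the bore axis. The arbor stands lifted about 7.5 mm, and the robot is clear.

```bash
python3 -c "
from cell import *
print(read_state()['wrist_force']); print(finish_job())"
```

```text
[-0.06173114  0.53754393  0.57933286]
the job is handed in; nothing more can be done
None
```

The job is done and handed in at about 17.6 s. I lifted the blue-crossbar arbor from the stand, put it in the nose about 45° off the red line and pressed the nose down about 4.5–5 mm. While pressing, I twisted the crossbar onto the line and let go, then pushed the drift wedge in to its stop.

**Last checks:**
- **Wedge:** the handle's push face is about 92 mm from the bore axis. At 16 N the handle moved no further.
- **Arbor:** the crossbar's top rose from 0.149 to about 0.1565 m, so it stands lifted about 7.5 mm.
- **Stand and robot:** the round-headed arbor is still in the stand, and the wrist force is near zero with the arm clear.

**Disagreements:**
- **Crossbar angle:** it read about 5.0° after seating and about 7.0° after the wedge freed it. The handle face reads about 4.6°, and the red line about 4°. The difference may be a small turn once loose, or the bar's side face counted in the mask.
- **Nose position:** my first scene-camera reading of the nose centre was about 1 cm off the top and wrist views. I discarded it and used those two.

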